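# Snap the closing cap onto a desiccant cartridge

## Robot

A 6-joint arm with a two-finger parallel gripper is mounted at the origin on the work surface. World frame = base frame: x ahead of the robot, y to its left, z up, the work surface at z = 0. Lengths are in mm, angles in rad, forces in N, time in s.
With the tool pointing down it reaches from about 325 to 775 mm from the base axis. Payload 9.3 kg.
Tool frame: the origin (TCP) lies midway between the tips of the shut fingers; the grasp point (between the pads) lies bot.grip_point_offset behind it (bot.grip_point_offset is the distance from the TCP to the grasp point, in mm); z points along the fingers, x is the direction in which the jaws open and shut, and the axes are right-handed (so a half turn about z gives the same grasp; the last joint's range is limited). The gripper opens to 85 mm and grips with 20 to 120 N. Pads are 22 mm wide; open, the fingers measure 114 mm over their backs; the gripper's body (76 mm by 85 mm) begins 54 mm behind the grasp point. The pads swing forward as they close: fully open they stand 13 mm farther back than shut.
Start: joints at [1.046, 0.259, 0.021, 1.334, 0, 1.418], TCP at [199.812, 512.417, 192.279] pointing down, gripper open.
Joint ranges: [-3.04, 3.04], [-0.91, 1.82], [-1.04, 1.36], [-1.92, 1.95], [-1.52, 1.45], [-3.14, 3.14]. Speed limits (rad/s): [2.22, 2.22, 2.79, 3.14, 3.14, 3.14].

## Interface

Orientations are given as a 3x3 rotation matrix whose columns are the frame's x, y, z axes.
In Python, from plant import bot gives the robot as it stands.
- The arm moves only by the shell command python3 -m creep 'ROWS' [FORCE]. ROWS is JSON, a list of rows, each a list of 3 entries, a list of its own where there are three numbers: the turn, a rotation vector about the tool's x, y, z in degrees, then the shift along the tool's x, y, z in m, then the finger opening in m, from 0 to 0.0854. A call has 1 to 20 rows; each row shifts and turns the commanded pose from where the row before left it, along the tool's axes as they then stand; what a row does not reach is not made up. A row lasts 1/10 s, in which the tool goes at most 50 mm and 8.59 degrees, less where a joint would pass 70% of its speed; a pose out of reach is approached as far as the arm can. A call is refused whole if a number of a shift passes 0.05 or a number of a turn 8.59, either way. A call with a gripper value outside its range is refused whole. The fingers move at their own pace and stop on an object; FORCE is the grip in N (left out, the last holds). Time passes only in rows, so rows that do not move let the fingers close. It gives the time, the measured TCP pose, the force and the opening at its end, in the units of the state.
- bot.get_obs(): the state, without advancing time (a new reading comes with each control period).
- bot.read_camera(name): name is "side" or "top"; returns the picture (400x640x3 uint8, red, green, blue); there is no depth.
- bot.calibration(name): a dict with "fx", "fy", "cx", "cy" (pixels), "origin" and "attitude" of the camera in the world. Camera axes: x right, y down, z forward; pixel columns grow to the right and rows downward; lengths in mm; the calibration is good to about 2 mm. A picture is of the moment at which its call begins. calibration takes no time and is no camera call.
- bot.hand_in(): hands the job in, once; it reports no verdict.
The state is a dict: "t": time; "joint_positions": joint angles; "dq": joint speeds; "tau": joint torques, N m; "eef_pos": TCP position; "ee_rot": TCP orientation; "ft_force": force on the tool from outside, world axes, zero at the start; "torque": the same for the moment, N m; "grip_width": finger opening in mm.
Only numpy, scipy, OpenCV 4.12 (cv2) and the standard library are available. Lean on these libraries where they do the work, as an engineer would, in place of code of your own. Each camera call takes 0.05 s, during which the arm holds its last target.

## Task

Pick up the white closing cap with the thick plain grip, set it straight onto the steel spigot of the desiccant cartridge and press it down until it clicks, then keep pressing so that the black sprung ring under it is pushed right down. Finish while still holding the cap pressed right down, without letting it go, and leave the other things on the bench where they stand.

Things in the scene. Friction and masses are not known exactly. Their poses are not given: they have to be found in the camera images.
- cap: the closing cap: loose, white plastic, about 60 g, standing mouth down on the bench. A ribbed round skirt 44 mm in diameter and 34 mm high with a flat top, and on it a plain solid round grip 26 mm in diameter and 30 mm high (whole cap 64 mm high). Origin: centre of the open mouth, on the underside; z points up through the grip. The bore is 26 mm wide and 29 mm deep, with a wider groove 4 to 17 mm above the mouth, into which the spigot's snap balls spring. Any yaw fits
- cap_grip (a point): point on the axis of the cap's grip, 55 mm above its mouth (the grip runs from 34 to 64 mm above the mouth)
- bracket: the fixed teal sheet-metal bracket, 120 x 100 x 60 mm, with the steel desiccant cartridge (64 mm in diameter) standing in it and rising to a flat shoulder 75 mm above the bench. Origin: centre of its underside, z up
- shoulder (a point): centre of the cartridge's flat shoulder, at the foot of the spigot, 75 mm above the bench; z up. The spigot, a steel stud 24 mm in diameter with a coned tip, rises 34 mm from here. The cap's mouth meets the spigot's snap balls about 23 mm above the shoulder; clicked on and let go it rests about 11 mm above the shoulder, pushed right down 7 mm
- spigot_tip (a point): centre of the spigot's flat tip, 34 mm above the shoulder (109 mm above the bench). Four sprung steel balls stand about 3.5 mm out of the spigot's side, 15 mm below the tip: pushing the cap past them takes about 10 to 15 N, then the force drops sharply and the balls snap the cap down; pulling it off again takes about as much
- seat_ring (a joint): travel in m of the black sprung ring round the foot of the spigot (44 mm in diameter), on whose top the cap's mouth lands: 0 = up (its top 12 mm above the shoulder), 0.005 = pushed right down onto a hard stop (top 7 mm above the shoulder). It springs back up; holding it right down takes about 12 N of push, and a cap that is clicked on but let go leaves it at about 0.001
- hose_cap: bystander: a white cap with the same 44 mm skirt but a thin ribbed hose nipple (15 mm wide at most, 28 mm high) on top. Origin: centre of its underside
- beaker: bystander: an open glass beaker, 60 mm in diameter, 75 mm high. Origin: centre of its underside
- jar: bystander: a closed jar, 58 mm in diameter, 105 mm high. Origin: centre of its underside
- spatula: bystander: a narrow steel laboratory spatula, 190 mm long and 16 mm wide at most, lying flat. Origin: its middle; its x axis runs along it
Mind the look-alikes: they are no part of the job. What is shaped like the cap but pink, purple or yellow is not meant.

How it is judged (in metres and radians):
On the way, in this order (a step that is already met when the one before it is completed fails the run):
1. the cap is set upright on the spigot's tip, not yet clicked (horizontal distance between cap and shoulder below 0.004 m and angle between cap's own z axis and vertical below 0.1 rad and z of cap in the frame of shoulder between 0.016 and 0.036 m), for 0.05 s.
2. the cap has clicked on: its mouth is below 11.5 mm above the shoulder (horizontal distance between cap and shoulder below 0.004 m and angle between cap's own z axis and vertical below 0.1 rad and z of cap in the frame of shoulder below 0.0115 m), for 0.1 s.
At the end, for the whole second after the job is handed in: The cap sits upright (within 0.1 rad) and centred (within 4 mm) on the spigot, its mouth less than 9.5 mm above the shoulder, the sprung ring is held at least 3.5 mm down of its 5 mm, and the robot is pressing on or gripping the cap (over 3 N), all through the last second (horizontal distance between cap and shoulder below 0.004 m and angle between cap's own z axis and vertical below 0.1 rad and z of cap in the frame of shoulder below 0.0095 m and value of joint seat_ring above 0.0035 m and contact force between any of the fingers, the arm and cap above 3 N); the arm keeps its last pose, push and grip.
It fails at once if the hose cap is moved more than 30 mm (distance of hose_cap from where it was at the start of the episode above 0.03 m).
It fails at once if the beaker is moved more than 30 mm (distance of beaker from where it was at the start of the episode above 0.03 m).
It fails at once if the jar is moved more than 30 mm (distance of jar from where it was at the start of the episode above 0.03 m).
It fails at once if the spatula is moved more than 30 mm (distance of spatula from where it was at the start of the episode above 0.03 m).
It also fails if it takes over 51 s, if anything falls off the work surface, if the arm or the gripper's body presses on something with over 40 N, if the wrist force passes 120 N, or if a joint passes its speed limit or range.

## Working session

There is one attempt and no reset: what is moved stays moved. The work goes in short steps, Python scripts to look and compute and a shell command to move; the robot and the scene stay as the last step left them, time stands still between calls to the robot, and variables do not carry over. Pictures are saved under pics/ and viewed, and the job is handed in when it is done.

```bash
ls; mkdir -p pics; python3 - <<'E'
from plant import bot
import cv2,numpy as np
o=bot.get_obs();print(o['t'],o['eef_pos'],np.round(o['ee_rot'],3).tolist(),o['ft_force'],o['grip_width'],bot.grip_point_offset)
for n in('side','top'):
    im=bot.read_camera(n);cv2.imwrite(f'pics/{n}0.png',im[:,:,::-1]);c=bot.calibration(n);print(n,c)
E
```

```text
pics
0.0 [199.62379666 512.143985   191.66555633] [[0.363, 0.932, -0.001], [0.932, -0.363, -0.001], [-0.001, -0.0, -1.0]] [ 0.10880447 -0.33130998 -0.9612289 ] 85.31461020730404 18.700000000000003
side {'fx': 463.0110100079795, 'fy': 463.0110100079795, 'cx': 322.7175412226575, 'cy': 208.29489997379537, 'origin': array([394.81930202, 746.84549346, 779.00229814]), 'attitude': array([[-0.98401576, -0.11881429,  0.13265049],
       [-0.17790859,  0.68869783, -0.70288252],
       [-0.00784362, -0.71524714, -0.6988276 ]])}
top {'fx': 413.11060348655843, 'fy': 413.11060348655843, 'cx': 315.34780962383707, 'cy': 205.7197849309389, 'origin': array([ 469.39188485,   33.9295865 , 1103.05975357]), 'attitude': array([[-2.16936391e-02, -9.97349526e-01,  6.94500402e-02],
       [-9.99764403e-01,  2.15909486e-02, -2.22902260e-03],
       [ 7.23622388e-04, -6.94820336e-02, -9.97582941e-01]])}
```

View pics/side0.png

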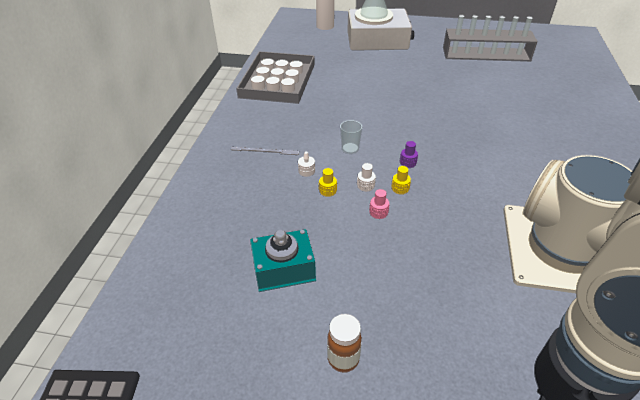

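View pics/top0.png

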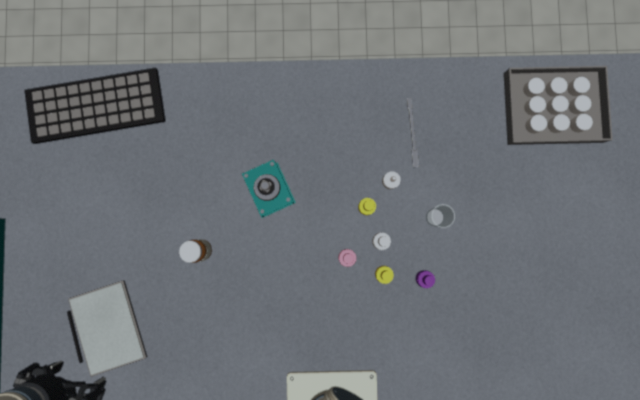

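The side view shows these candidates:
- White cap with a thick grip at (367,177), which is (382,241) in the top view.
- White hose cap with a thin nipple at (307,164), top (392,180).
- Yellow at (328,182) and (402,180), pink at (380,204), purple at (409,154).
- Flat white lids in the tray at about (275,72).

By the description I choose the first. The bracket is at side (282,255), top (267,187). I'll check this in a close crop and measure.

```bash
cat > h.py <<'E'
import numpy as np,cv2
from plant import bot
def ray(n,u,v):
    c=bot.calibration(n);d=np.array([(u-c['cx'])/c['fx'],(v-c['cy'])/c['fy'],1.]);return c['origin'],c['attitude']@d
def onz(n,u,v,z):
    o,d=ray(n,u,v);return o+d*(z-o[2])/d[2]
def proj(n,p):
    c=bot.calibration(n);q=c['attitude'].T@(np.asarray(p,float)-c['origin']);return q[0]/q[2]*c['fx']+c['cx'],q[1]/q[2]*c['fy']+c['cy']
def tri(a,b):
    (o1,d1),(o2,d2)=ray('side',*a),ray('top',*b)
    s=np.linalg.lstsq(np.c_[d1,-d2],o2-o1,rcond=None)[0];p,q=o1+s[0]*d1,o2+s[1]*d2
    return (p+q)/2,np.linalg.norm(p-q)
E
python3 - <<'E'
from h import *
s=cv2.imread('pics/side0.png');t=cv2.imread('pics/top0.png')
def cr(im,x,y,w,h,k):return cv2.resize(im[y:y+h,x:x+w],None,fx=k,fy=k,interpolation=cv2.INTER_CUBIC)
A=cr(s,290,140,64+36,60,4);B=cr(t,350,200,100,60,4)
C=cr(s,240,220,100,75,4);D=cr(t,225,150,100,75,4)
cv2.imwrite('pics/crop.png',np.vstack([np.hstack([A,B]),np.hstack([C,D])]))
# masks white
for n,im,(x,y,w,h) in(('side',s,(350,155,35,42)),('top',t,(368,225,28,32))):
    c=im[y:y+h,x:x+w];hsv=cv2.cvtColor(c,cv2.COLOR_BGR2HSV)
    print(n,np.median(hsv.reshape(-1,3),0))
    m=((hsv[...,1]<45)&(hsv[...,2]>150)).astype(np.uint8)
    k,l,st,ce=cv2.connectedComponentsWithStats(m)
    for i in range(1,k):
        if st[i,4]>15: print(st[i],ce[i]+[x,y])
E
```

```text
side [112.  29. 164.]
[   0    0   35   42 1326] [366.27677225 174.31598793]
top [108.   25.5 118. ]
[  6   8  17  17 213] [382.15023474 240.88262911]
```

View pics/crop.png

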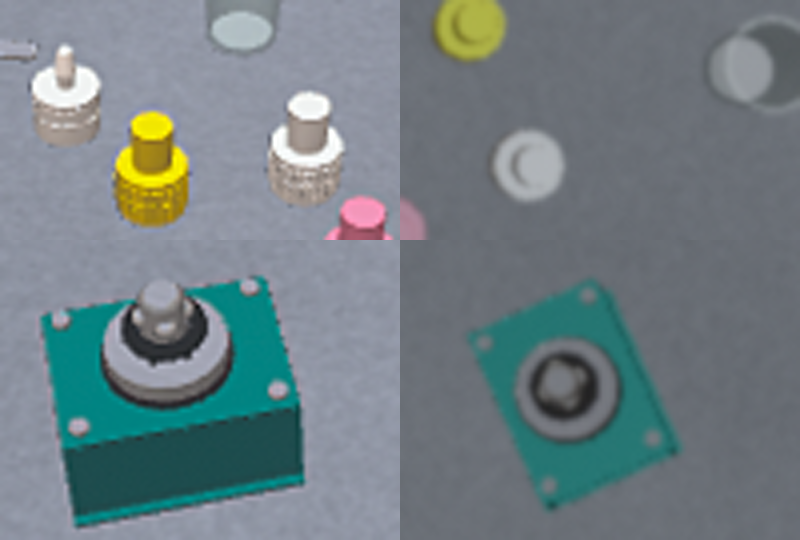

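The crop confirms the choice: thick plain grip, crop (309,103). The hose cap has the thin nipple at crop (65,60). Next I'll fit the shapes at subpixel level.

```bash
python3 - <<'E'
from h import *
s=cv2.imread('pics/side0.png');t=cv2.imread('pics/top0.png');K=8
def up(im,x,y,w,h):return cv2.resize(im[y:y+h,x:x+w],None,fx=K,fy=K,interpolation=cv2.INTER_CUBIC)
def px(x,y,c):return ((c[0]+.5)/K-.5+x,(c[1]+.5)/K-.5+y)
def fits(m,x,y,amin,lab,im):
    cs,_=cv2.findContours(m.astype(np.uint8),cv2.RETR_CCOMP,cv2.CHAIN_APPROX_NONE)
    for c in cs:
        if cv2.contourArea(c)>amin*K*K:
            e=cv2.fitEllipse(cv2.convexHull(c)) ; cv2.ellipse(im,e,(0,0,255),1)
            print(lab,np.round(px(x,y,e[0]),2),np.round(np.array(e[1])/K,2),round(e[2]))
out=[]
# cap, side: top face bright; whole cap
a=up(s,350,155,35,42);g=cv2.cvtColor(a,cv2.COLOR_BGR2GRAY);h=cv2.cvtColor(a,cv2.COLOR_BGR2HSV)
fits(g>225,350,155,15,'side bright',a);out.append(a)
b=up(t,366,224,34,34);g=cv2.cvtColor(b,cv2.COLOR_BGR2GRAY);print(g.max());fits(g>155,366,224,50,'top cap',b);out.append(b)
# cartridge outline: non-teal hole in teal
c=up(t,240,155,60,66);h=cv2.cvtColor(c,cv2.COLOR_BGR2HSV);teal=(h[...,0]>78)&(h[...,0]<95)&(h[...,1]>100);fits(teal,240,155,100,'top teal',c);out.append(c)
d=up(s,245,222,76,70);h=cv2.cvtColor(d,cv2.COLOR_BGR2HSV);g=cv2.cvtColor(d,cv2.COLOR_BGR2GRAY)
c2=up(t,240,155,60,66);g2=cv2.cvtColor(c2,cv2.COLOR_BGR2GRAY);fits(g2<62,240,155,40,'top dark ring',c2);out.append(c2)
out.append(d);fits(g>150,245,222,30,'side shoulder',d)
for i,o in enumerate(out):out[i]=cv2.resize(o,(266,266))
cv2.imwrite('pics/fit.png',np.vstack([np.hstack(out[:3]),np.hstack(out[3:]+[out[0]])]))
E
```

```text
side bright [366.27 175.45] [11.08 17.22] 94
side bright [366.87 166.09] [6.44 9.82] 91
180
top cap [381.9  240.87] [16.33 16.66] 165
top teal [268.13 188.48] [48.64 62.  ] 152
top teal [266.3  186.89] [26.91 27.02] 85
top dark ring [265.6  186.18] [16.02 16.34] 78
side shoulder [309.06 288.87] [ 7.34 10.94] 73
side shoulder [287.58 284.85] [13.73 78.23] 88
side shoulder [313.48 262.28] [17.55 37.3 ] 3
side shoulder [280.92 244.68] [23.08 30.77] 83
side shoulder [279.69 232.97] [7.68 9.  ] 64
```

View pics/fit.png

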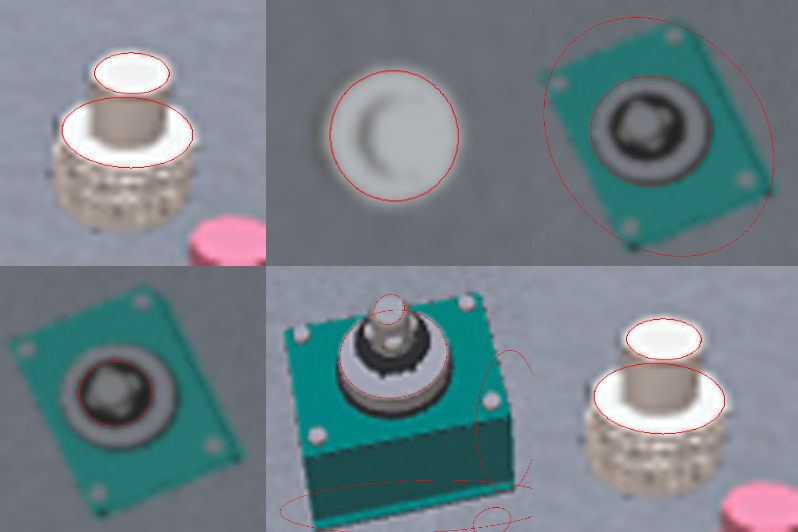

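The fits look good on the cap's top face and skirt, on the cartridge and on the ring. Now I'll turn them into points.

```bash
python3 - <<'E'
from h import *
r=lambda x:np.round(x,1)
print('cap side grip',r(onz('side',366.87,166.09,64)),'side skirt',r(onz('side',366.27,175.45,34)),'top',r(onz('top',381.9,240.87,33)))
print('sh side',r(onz('side',280.92,244.68,75)),'top',r(onz('top',266.3,186.89,73)),'ring top',r(onz('top',265.6,186.18,87)),'tip side',r(onz('side',279.69,232.97,109)))
print('tri cap',tri((366.27,175.45),(381.9,240.87)),'tri shoulder',tri((280.92,244.68),(266.3,186.89)))
for n,a in(('hose',(391.5,180)),('yel',(368,206)),('pink',(347.5,258)),('yel2',(385,275)),('purp',(426,280))):print(n,r(onz('top',*a,34)))
print('beaker',r(onz('top',442,215,60)),'jar',r(onz('top',191,252,105)),'spat',r(onz('top',410,100,0)),r(onz('top',416,166,0)))
E
```

```text
cap side grip [ 450.8 -135.2   64. ] side skirt [ 450.5 -135.5   34. ] top [ 449.2 -138.3   33. ]
sh side [592.8 156.4  75. ] top [591.1 153.5  73. ] ring top [591.2 153.6  87. ] tip side [593.  155.6 109. ]
tri cap (array([ 449.95557893, -138.39581772,   31.66850846]), np.float64(1.5085542862818573)) tri shoulder (array([592.38837812, 153.86997348,  72.11676416]), np.float64(2.4301645501169054))
hose [ 606.7 -168.3   34. ]
yel [ 540.1 -105.    34. ]
pink [407.3 -48.2  34. ]
yel2 [ 361.9 -143.2   34. ]
purp [ 346.9 -247.8   34. ]
beaker [ 511.6 -287.9   60. ] jar [433.9 332.8 105. ] spat [ 829.4 -232.7    0. ] [ 647.6 -242.1    0. ]
```

The two views differ by a steady offset of about (1.5, 3) mm, within calibration. They agree on the cap-to-spigot displacement within 0.4 mm, at (142, 292) mm. Heights come out at 31.7 mm against 34 and 72 mm against 75, and both points are in reach. I'll move above the cap first, at z 192 and clear of everything.

```bash
python3 -m creep '[[[0,0,0],[-0.0257,0.0234,0],0.0854],[[0,0,0],[-0.0257,0.0234,0],0.0854],[[0,0,0],[-0.0257,0.0234,0],0.0854],[[0,0,0],[-0.0257,0.0234,0],0.0854],[[0,0,0],[-0.0257,0.0234,0],0.0854],[[0,0,0],[-0.0257,0.0234,0],0.0854],[[0,0,0],[-0.0257,0.0234,0],0.0854],[[0,0,0],[-0.0257,0.0234,0],0.0854],[[0,0,0],[-0.0257,0.0234,0],0.0854],[[0,0,0],[-0.0257,0.0234,0],0.0854],[[0,0,0],[-0.0257,0.0234,0],0.0854],[[0,0,0],[-0.0257,0.0234,0],0.0854],[[0,0,0],[-0.0257,0.0234,0],0.0854],[[0,0,0],[-0.0257,0.0234,0],0.0854],[[0,0,0],[-0.0257,0.0234,0],0.0854],[[0,0,0],[-0.0257,0.0234,0],0.0854],[[0,0,0],[-0.0257,0.0234,0],0.0854],[[0,0,0],[-0.0257,0.0234,0],0.0854],[[0,0,0],[-0.0257,0.0234,0],0.0854],[[0,0,0],[-0.0257,0.0234,0],0.0854]]'
```

```text
t: 2.1
eef_pos: [449.2, -137.9, 192.0]
ee_rot: [[0.364, 0.932, -0.0], [0.932, -0.364, 0.0], [0.0, -0.0, -1.0]]
ft_force: [-0.1, 0.7, 0.5]
grip_width: 85.2
```

```bash
python3 -m creep '[[[0,0,0],[0,0,0.025],0.06],[[0,0,0],[0,0,0.025],0.06],[[0,0,0],[0,0,0.025],0.06],[[0,0,0],[0,0,0.02],0.06],[[0,0,0],[0,0,0],0.06],[[0,0,0],[0,0,0],0.06]]' ; python3 - <<'E'
from h import *
print(bot.get_obs()['eef_pos'])
a=bot.read_camera('side')[:,:,::-1];b=bot.read_camera('top')[:,:,::-1]
f=lambda im,x,y:cv2.resize(im[y:y+80,x:x+80],(400,400),interpolation=cv2.INTER_CUBIC)
cv2.imwrite('pics/app.png',np.hstack([f(a,325,110),f(b,340,200)]))
E
```

```text
t: 2.7
eef_pos: [449.0, -136.5, 97.6]
ee_rot: [[0.363, 0.932, -0.001], [0.932, -0.363, 0.0], [0.0, -0.001, -1.0]]
ft_force: [0.0, 0.3, 0.9]
grip_width: 60.3
[ 449.01557105 -136.45269223   97.55756901]
```

View pics/app.png

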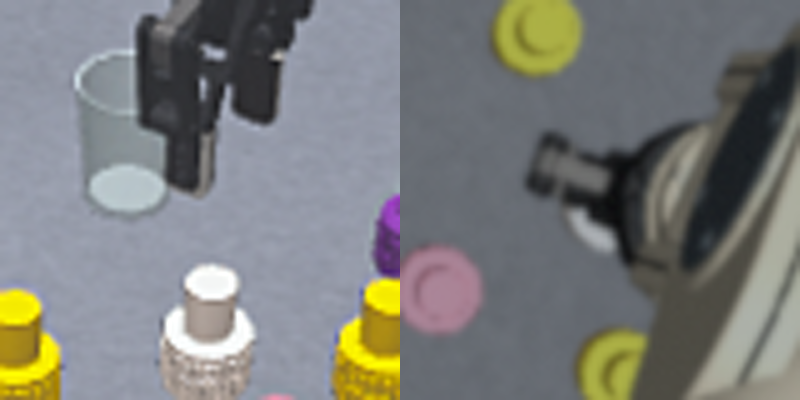

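```bash
python3 - <<'E'
from h import *
p=np.array([449,-136.5,97.6]);x=np.array([.363,.932,0]);y=np.array([.932,-.363,0])
for s in(-1,1):
  for k in (-11,11):
    q=p+s*30*x+k*y+[0,0,5];u=proj('side',q);print(s,k,np.round(u,1),'crop',np.round((np.array(u)-[325,110]+.5)*5-.5))
E
```

```text
-1 -11 [378.5 148.1] crop [269. 192.]
-1 11 [370.3 145.2] crop [229. 178.]
1 -11 [366.9 161.5] crop [211. 259.]
1 11 [358.5 158.4] crop [170. 244.]
```

```bash
python3 - <<'E'
from h import *
o=bot.get_obs();p=o['eef_pos'];R=o['ee_rot'];print(o['t'],p)
a=np.ascontiguousarray(bot.read_camera('side')[:,:,::-1]);b=np.ascontiguousarray(bot.read_camera('top')[:,:,::-1])
f=lambda im,x,y:np.ascontiguousarray(cv2.resize(im[y:y+80,x:x+80],(400,400),interpolation=cv2.INTER_CUBIC))
A=f(a,325,110);B=f(b,340,200)
for n,im,off in(('side',A,(325,110)),('top',B,(340,200))):
  for s in(-1,1):
   for z,c in((-5,(0,0,255)),(-60,(0,255,0))):
    pts=[(np.array(proj(n,p+R@[s*30,k,z]))-off+.5)*5-.5 for k in(-11,11)]
    cv2.line(im,*[tuple(int(v) for v in q) for q in pts],c,2)
cv2.imwrite('pics/app2.png',np.hstack([A,B]))
E
```

```text
2.8 [ 449.70491894 -136.74152656   98.37295205]
```

View pics/app2.png

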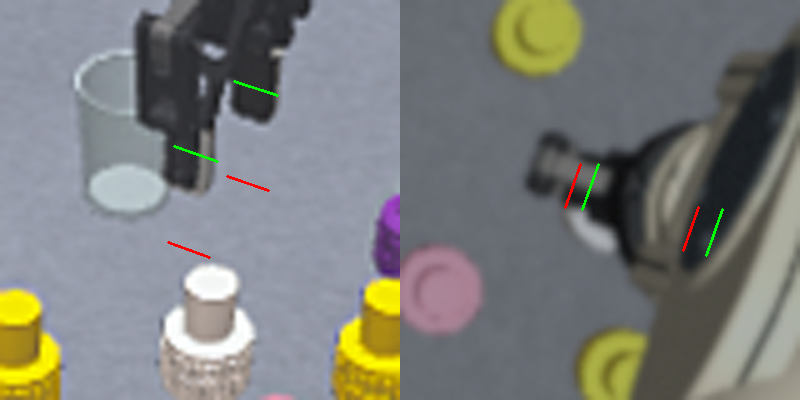

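The fingertips show about 40 mm higher in the side view than the state predicts. I'll take a wider look before going lower.

```bash
python3 - <<'E'
from h import *
o=bot.get_obs();p=o['eef_pos'];R=o['ee_rot'];print(o['t'],p,o['grip_width'],o['joint_positions'])
a=np.ascontiguousarray(bot.read_camera('side')[:,:,::-1]);
A=np.ascontiguousarray(cv2.resize(a[20:220,300:500],(600,600),interpolation=cv2.INTER_CUBIC))
for z in range(0,-160,-20):
    q=(np.array(proj('side',p+R@[0,0,z]))-(300,20)+.5)*3
    cv2.circle(A,tuple(int(v) for v in q),3,(0,0,255),-1)
cv2.imwrite('pics/app3.png',A)
E
```

```text
2.9 [ 449.70550044 -136.71504652   98.32226848] 60.043707790728476 [-4.73956150e-01  1.72113276e-01 -3.40465804e-01  1.05642330e+00
  1.54342594e-05 -1.02278425e-01]
```

View pics/app3.png

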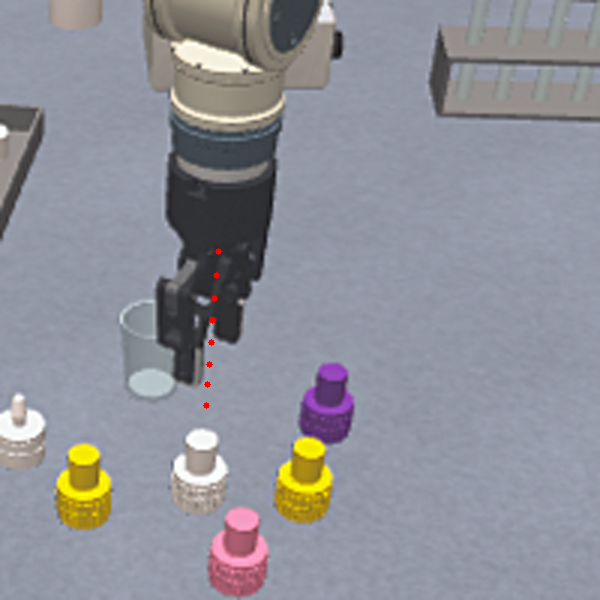

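```bash
python3 - <<'E'
from h import *
for z in (100,140,180): print(z,np.round(onz('top',370,233,z),1), np.round(proj('top',[449.5,-136.7,z]),1))
for z in (100,110,120,130,140,150,160):
  # side: bottom mids of near and far pad tips
  n=(325+190/5,110+190/5);f=(325+255/5,110+121/5)
  P=onz('side',*n,z);Q=onz('side',*f,z);print(z,np.round(P,1),np.round(Q,1),np.round((P+Q)/2,1),np.round(np.linalg.norm(P-Q),1))
E
```

```text
100 [470.1 -99.3 100. ] [385.7 241.2]
140 [470.1 -94.  140. ] [388.7 241.5]
180 [470.1 -88.6 180. ] [391.9 241.8]
100 [ 464.8 -158.   100. ] [ 439.4 -220.2  100. ] [ 452.1 -189.1  100. ] 67.2
110 [ 463.8 -144.7  110. ] [ 438.7 -206.   110. ] [ 451.3 -175.3  110. ] 66.2
120 [ 462.8 -131.3  120. ] [ 438.1 -191.7  120. ] [ 450.4 -161.5  120. ] 65.2
130 [ 461.7 -118.   130. ] [ 437.4 -177.5  130. ] [ 449.6 -147.8  130. ] 64.2
140 [ 460.7 -104.7  140. ] [ 436.8 -163.2  140. ] [ 448.7 -134.   140. ] 63.3
150 [459.7 -91.4 150. ] [ 436.1 -149.   150. ] [ 447.9 -120.2  150. ] 62.3
160 [458.6 -78.  160. ] [ 435.5 -134.8  160. ] [ 447.  -106.4  160. ] 61.3
```

Using both views, the tips are at z ≈ 138 with the xy correct, while the state implies about 106. I'll go down in steps and watch. The jaws straddle the cap, so 40 mm is safe under either reading.

```bash
python3 -m creep '[[[0,0,0],[0,0,0.02],0.06],[[0,0,0],[0,0,0.02],0.06],[[0,0,0],[0,0,0],0.06],[[0,0,0],[0,0,0],0.06]]' ; cat > look.py <<'E'
from h import *
import sys
o=bot.get_obs();p=o['eef_pos'];print(o['t'],p,o['ft_force'],o['grip_width'])
n,x,y,w,name=sys.argv[1],int(sys.argv[2]),int(sys.argv[3]),int(sys.argv[4]),sys.argv[5]
a=bot.read_camera(n)[:,:,::-1]
cv2.imwrite('pics/%s_full.png'%name,a)
cv2.imwrite('pics/%s.png'%name,cv2.resize(a[y:y+w,x:x+w],(560,560),interpolation=cv2.INTER_CUBIC))
E
python3 look.py side 325 120 80 d1
```

```text
t: 3.35
eef_pos: [449.2, -136.5, 57.9]
ee_rot: [[0.363, 0.932, 0.0], [0.932, -0.363, 0.0], [0.0, 0.0, -1.0]]
ft_force: [-0.4, -0.6, 0.0]
grip_width: 60.0
3.35 [ 449.2332418  -136.53003264   57.88907953] [-0.43510486 -0.55160137  0.01866648] 59.98837265429277
```

View pics/d1.png

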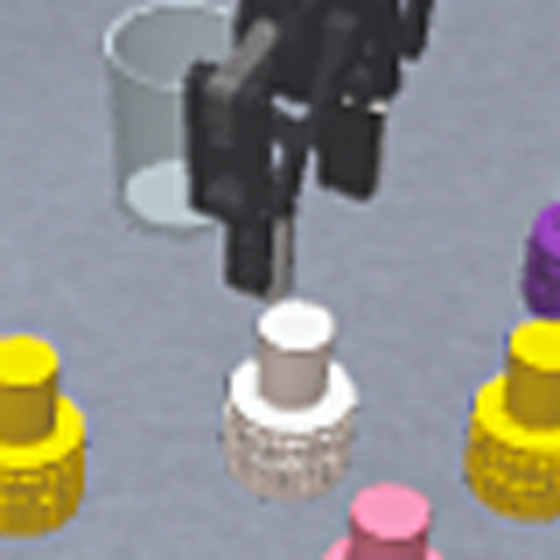

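```bash
python3 - <<'E'
from h import *
n=(325+260/7,120+292/7);f=(325+350/7,120+193/7)
for z in (60,70,80,90,95,100,105,110):
  P=onz('side',*n,z);Q=onz('side',*f,z);print(z,np.round(P,1),np.round((P+Q)/2,1),np.round(np.linalg.norm(P-Q),1))
E
```

```text
60 [ 464.5 -155.2   60. ] [ 451.7 -186.7   60. ] 68.0
70 [ 463.5 -142.7   70. ] [ 450.9 -173.8   70. ] 67.1
80 [ 462.6 -130.1   80. ] [ 450.1 -160.8   80. ] 66.1
90 [ 461.6 -117.6   90. ] [ 449.3 -147.8   90. ] 65.2
95 [ 461.1 -111.3   95. ] [ 448.9 -141.3   95. ] 64.7
100 [ 460.6 -105.   100. ] [ 448.5 -134.8  100. ] 64.3
105 [460.1 -98.8 105. ] [ 448.1 -128.3  105. ] 63.8
110 [459.7 -92.5 110. ] [ 447.7 -121.8  110. ] 63.3
```

The tips are again at about z 98, against about 65 by the state, so the state reads roughly 33 mm low or the geometry differs. I'll take another 30 mm, still straddling the cap, then look again.

```bash
python3 -m creep '[[[0,0,0],[0,0,0.01],0.06],[[0,0,0],[0,0,0.01],0.06],[[0,0,0],[0,0,0.01],0.06],[[0,0,0],[0,0,0],0.06],[[0,0,0],[0,0,0],0.06]]' ;python3 look.py side 325 120 80 d2
```

```text
t: 3.9
eef_pos: [448.9, -136.4, 26.9]
ee_rot: [[0.363, 0.932, -0.001], [0.932, -0.363, 0.0], [0.0, -0.001, -1.0]]
ft_force: [-0.8, -0.1, 0.3]
grip_width: 59.8
3.9 [ 448.86547675 -136.37099631   26.93134669] [-0.84256106 -0.1436577   0.31365676] 59.81817547871873
```

View pics/d2.png

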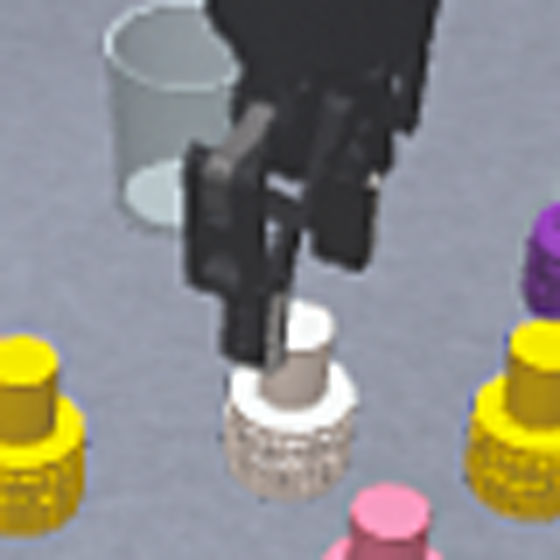

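The tips are now at about z 68, just above the grip top, and laterally centred on it (finger midpoint column about 298, grip 297). I'll go down another 22 mm and close.

```bash
python3 -m creep '[[[0,0,0],[0,0,0.01],0.06],[[0,0,0],[0,0,0.01],0.06],[[0,0,0],[0,0,0.002],0.06],[[0,0,0],[0,0,0],0.05],[[0,0,0],[0,0,0],0.045],[[0,0,0],[0,0,0],0.04],[[0,0,0],[0,0,0],0.035],[[0,0,0],[0,0,0],0.032]]' 40;python3 look.py side 325 120 80 d3
```

```text
t: 4.75
eef_pos: [449.2, -136.5, 5.5]
ee_rot: [[0.363, 0.932, 0.0], [0.932, -0.363, -0.0], [-0.0, 0.0, -1.0]]
ft_force: [0.1, 1.0, 0.4]
grip_width: 32.1
4.75 [ 449.22748119 -136.52986601    5.46365091] [0.10240598 0.97458678 0.36305957] 32.09816925405859
```

View pics/d3.png

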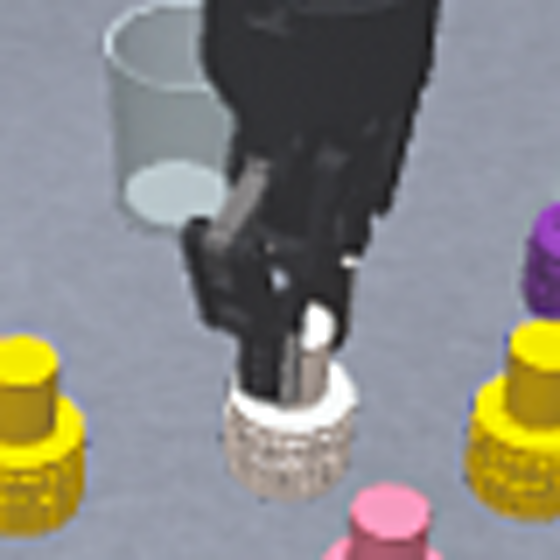

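Opening 32 mm has been reached without touching the 44 mm skirt, so the pads are beside the grip and the picture was right. I'll rise 2 mm for clearance and grip.

```bash
python3 -m creep '[[[0,0,0],[0,0,-0.002],0.032],[[0,0,0],[0,0,0],0.022],[[0,0,0],[0,0,0],0.015],[[0,0,0],[0,0,0],0.015],[[0,0,0],[0,0,0],0.015],[[0,0,0],[0,0,0],0.015]]' 60;python3 look.py side 325 120 80 d4
```

```text
t: 5.4
eef_pos: [449.4, -136.7, 7.8]
ee_rot: [[0.363, 0.932, 0.001], [0.932, -0.363, -0.001], [-0.0, 0.001, -1.0]]
ft_force: [-1.0, -0.4, 5.8]
grip_width: 23.9
5.4 [ 449.38555895 -136.71002224    7.75122567] [-0.95456534 -0.40904406  5.82360064] 23.873081195764772
```

View pics/d4.png

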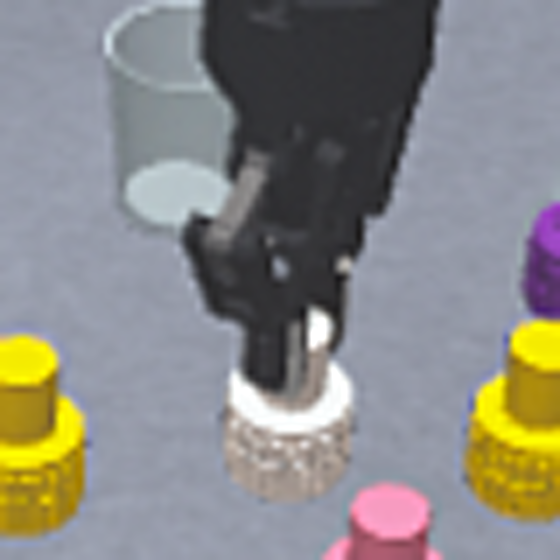

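Gripped. Lift 140 mm and look.

```bash
python3 -m creep '[[[0,0,0],[0,0,-0.01],0.015],[[0,0,0],[0,0,-0.02],0.015],[[0,0,0],[0,0,-0.025],0.015],[[0,0,0],[0,0,-0.025],0.015],[[0,0,0],[0,0,-0.025],0.015],[[0,0,0],[0,0,-0.02],0.015],[[0,0,0],[0,0,-0.015],0.015],[[0,0,0],[0,0,0],0.015]]';python3 look.py side 325 80 100 d5
```

```text
t: 6.25
eef_pos: [450.0, -136.8, 149.5]
ee_rot: [[0.363, 0.932, 0.003], [0.932, -0.363, -0.002], [-0.0, 0.004, -1.0]]
ft_force: [-0.3, -0.3, -0.6]
grip_width: 23.6
6.25 [ 449.96051568 -136.84954367  149.47960693] [-0.25963522 -0.28920376 -0.56088699] 23.603269659081345
```

View pics/d5.png

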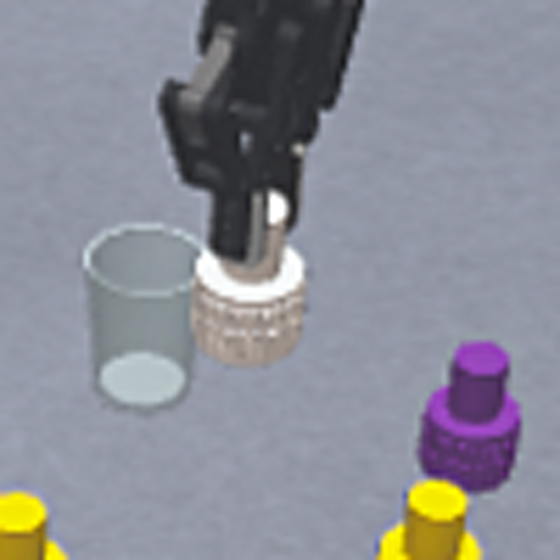

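The cap is held upright at (250,300) in the crop. The mouth is at about 142 mm, so it clears the 109 mm spigot. Now across.

```bash
python3 -m creep '[[[0,0,0],[0.015,0.0015,0],0.015],[[0,0,0],[0.025,0.002,0],0.015],[[0,0,0],[0.03,0.0025,0],0.015],[[0,0,0],[0.03,0.0025,0],0.015],[[0,0,0],[0.03,0.0025,0],0.015],[[0,0,0],[0.03,0.0025,0],0.015],[[0,0,0],[0.03,0.0025,0],0.015],[[0,0,0],[0.03,0.0025,0],0.015],[[0,0,0],[0.03,0.0025,0],0.015],[[0,0,0],[0.03,0.0025,0],0.015],[[0,0,0],[0.025,0.002,0],0.015],[[0,0,0],[0.018,0.001,0],0.015],[[0,0,0],[0,0,0],0.015],[[0,0,0],[0,0,0],0.015]]';python3 look.py side 230 170 100 e1;python3 look.py top 225 140 90 e1t
```

```text
t: 7.7
eef_pos: [590.7, 154.7, 146.5]
ee_rot: [[0.363, 0.932, -0.002], [0.932, -0.363, -0.0], [-0.001, -0.001, -1.0]]
ft_force: [-0.4, -0.5, -1.4]
grip_width: 23.6
7.7 [590.65278582 154.67941712 146.45567629] [-0.35476286 -0.51202083 -1.40633936] 23.579710109005035
7.75 [590.62622411 154.26156116 146.7732098 ] [-0.2087466  -0.35474834 -0.21086335] 23.582357262050746
```

View pics/e1.png

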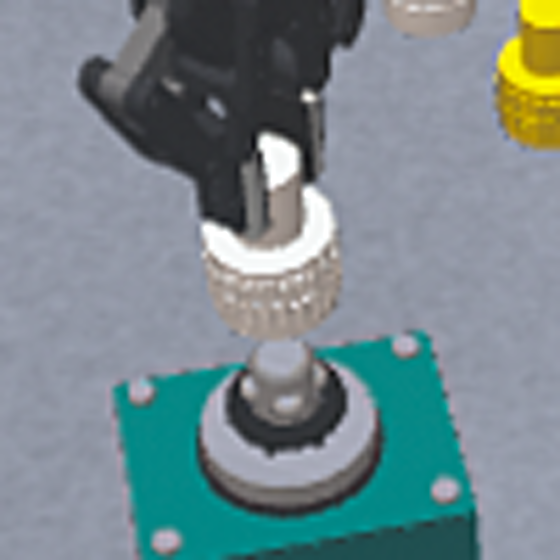

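View pics/e1t.png

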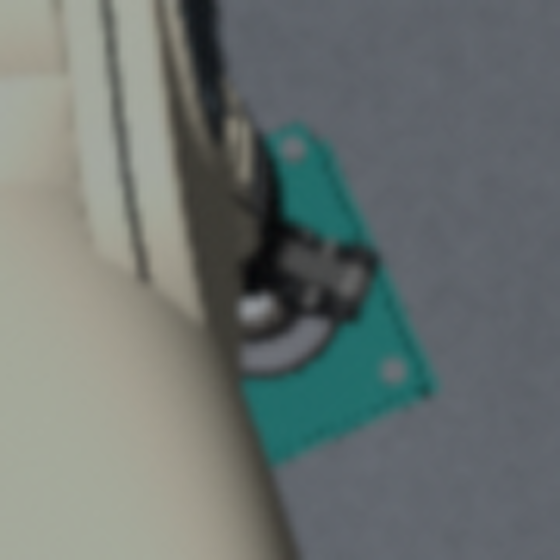

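```bash
python3 - <<'E'
from h import *
im=cv2.imread('pics/e1_full.png');x,y,w,h=255,185,50,50;K=8
a=cv2.resize(im[y:y+h,x:x+w],None,fx=K,fy=K,interpolation=cv2.INTER_CUBIC)
hs=cv2.cvtColor(a,cv2.COLOR_BGR2HSV);g=cv2.cvtColor(a,cv2.COLOR_BGR2GRAY).astype(int)
# skirt side is warm (R>B); whites
warm=((a[...,2].astype(int)-a[...,0])>6)&(g>110)
br=(g>222)
m=(warm|br).astype(np.uint8);m=cv2.morphologyEx(m,cv2.MORPH_OPEN,np.ones((9,9)))
for r in range(0,h*K,K*2):
    c=np.where(m[r])[0]
    if len(c): print('v',y+r/K,'u',round(x+c.min()/K,1),round(x+c.max()/K,1),'mid',round(x+(c.min()+c.max())/2/K,2))
c=np.where(m.any(1))[0];print('vmax',y+c.max()/K)
# model prediction for cap axis at (X,Y): silhouettes
for X,Y in((592.8,156),(591,154.5)):
  for zz in (138.7,):
    th=np.linspace(0,2*np.pi,200)
    for z in(zz,zz+34):
        P=np.array([proj('side',[X+22*np.cos(t),Y+22*np.sin(t),z]) for t in th]);print((X,Y),z,'u',P[:,0].min().round(1),P[:,0].max().round(1),'v',P[:,1].min().round(1),P[:,1].max().round(1))
E
```

```text
v 195.0 u 276.6 279.5 mid 278.06
v 197.0 u 277.2 282.6 mid 279.94
v 199.0 u 277.5 282.8 mid 280.12
v 201.0 u 278.1 283.1 mid 280.62
v 203.0 u 278.2 283.2 mid 280.75
v 205.0 u 278.2 287.1 mid 282.69
v 207.0 u 278.1 288.5 mid 283.31
v 209.0 u 278.4 289.0 mid 283.69
v 211.0 u 266.4 289.1 mid 277.75
v 213.0 u 267.1 290.1 mid 278.62
v 215.0 u 266.8 289.9 mid 278.31
v 217.0 u 266.9 290.6 mid 278.75
v 219.0 u 267.0 290.9 mid 278.94
v 221.0 u 267.4 290.6 mid 279.0
v 223.0 u 268.1 290.0 mid 279.06
v 225.0 u 268.8 289.2 mid 279.0
v 227.0 u 270.0 287.6 mid 278.81
v 229.0 u 272.4 284.4 mid 278.38
vmax 234.875
(592.8, 156) 138.7 u 267.1 290.1 v 214.5 231.0
(592.8, 156) 172.7 u 265.5 289.0 v 201.9 218.4
(591, 154.5) 138.7 u 268.2 291.2 v 214.1 230.6
(591, 154.5) 172.7 u 266.6 290.2 v 201.5 218.0
```

The measured cap silhouette lies about 0.7 mm short in x, and the state gives 0.5 mm short in y. I'll correct that and go down until the mouth is just around the tip.

```bash
python3 -m creep '[[[0,0,0],[0.0007,0.0005,0.005],0.015],[[0,0,0],[0,0,0.01],0.015],[[0,0,0],[0,0,0.008],0.015],[[0,0,0],[0,0,0.005],0.015],[[0,0,0],[0,0,0.003],0.015],[[0,0,0],[0,0,0],0.015],[[0,0,0],[0,0,0],0.015]]' 100;python3 look.py side 230 170 100 e2
```

```text
t: 8.5
eef_pos: [592.0, 155.3, 116.4]
ee_rot: [[0.363, 0.932, 0.0], [0.932, -0.363, 0.0], [0.0, 0.0, -1.0]]
ft_force: [0.0, -0.1, -0.7]
grip_width: 22.3
8.5 [591.97804377 155.30716025 116.4355113 ] [ 0.03942039 -0.12234649 -0.72716397] 22.271362159276595
```

View pics/e2.png

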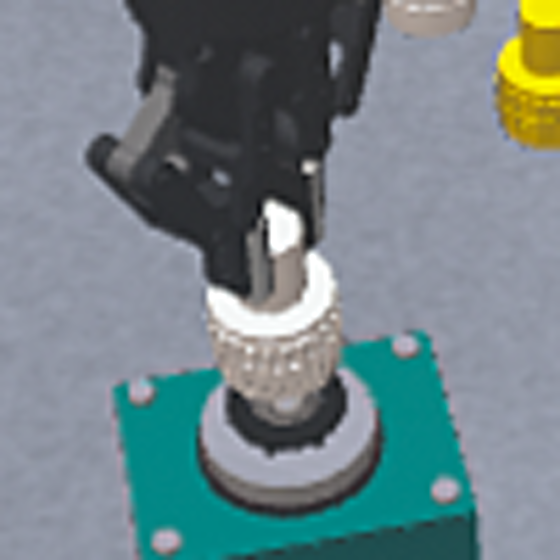

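The mouth hangs centred over the tip and nothing is touching. Down a further 6 mm.

```bash
python3 -m creep '[[[0,0,0],[0,0,0.002],0.015],[[0,0,0],[0,0,0.002],0.015],[[0,0,0],[0,0,0.002],0.015],[[0,0,0],[0,0,0],0.015],[[0,0,0],[0,0,0],0.015]]';python3 look.py side 230 170 100 e3
```

```text
t: 9.05
eef_pos: [591.8, 155.3, 110.2]
ee_rot: [[0.363, 0.932, -0.0], [0.932, -0.363, -0.0], [-0.0, -0.0, -1.0]]
ft_force: [0.0, 0.9, -0.7]
grip_width: 22.4
9.05 [591.83738471 155.28550739 110.19765148] [ 0.01162257  0.89371115 -0.65713412] 22.371557780768352
```

View pics/e3.png

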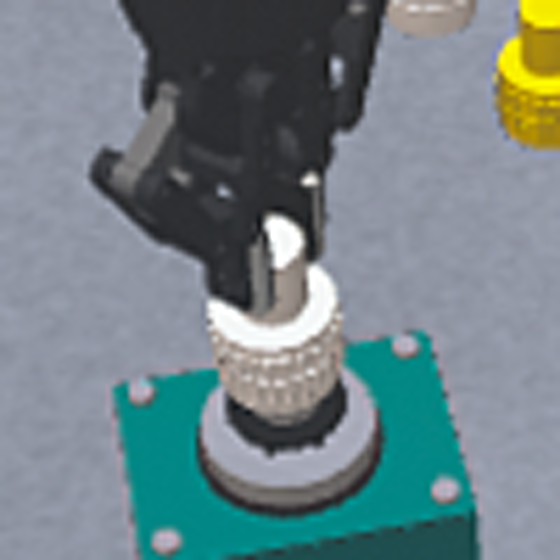

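The cap is on the tip with no side force. The mouth is at about 27 mm over the shoulder, so step 1 is met. Next, down onto the balls.

```bash
python3 -m creep '[[[0,0,0],[0,0,0.002],0.015],[[0,0,0],[0,0,0.001],0.015],[[0,0,0],[0,0,0.001],0.015],[[0,0,0],[0,0,0],0.015]]'; python3 -m creep '[[[0,0,0],[0,0,0.001],0.015],[[0,0,0],[0,0,0.001],0.015],[[0,0,0],[0,0,0],0.015]]'
```

```text
t: 9.5
eef_pos: [591.8, 155.2, 106.1]
ee_rot: [[0.363, 0.932, -0.0], [0.932, -0.363, -0.0], [-0.0, -0.0, -1.0]]
ft_force: [0.8, 0.8, -0.7]
grip_width: 22.2
t: 9.8
eef_pos: [592.2, 155.2, 105.0]
ee_rot: [[0.363, 0.932, 0.001], [0.932, -0.363, -0.0], [0.0, 0.001, -1.0]]
ft_force: [-0.7, -1.3, 5.5]
grip_width: 22.1
```

Contact comes at the expected height, with the mouth about 98 mm. I'll press through.

```bash
for i in 1 2; do python3 -m creep '[[[0,0,0],[0,0,0.001],0.015],[[0,0,0],[0,0,0.001],0.015],[[0,0,0],[0,0,0],0.015]]'|grep -v rot;done; python3 -m creep '[[[0,0,0],[0,0,0.001],0.015],[[0,0,0],[0,0,0.001],0.015],[[0,0,0],[0,0,0.001],0.015],[[0,0,0],[0,0,0],0.015]]'
```

```text
t: 10.1
eef_pos: [592.9, 155.2, 104.4]
ft_force: [-1.5, -1.2, 13.7]
grip_width: 22.2
t: 10.4
eef_pos: [593.0, 155.4, 102.5]
ft_force: [-1.6, 0.4, 12.1]
grip_width: 22.7
t: 10.8
eef_pos: [591.2, 155.1, 96.0]
ee_rot: [[0.363, 0.932, -0.002], [0.932, -0.363, -0.0], [-0.001, -0.002, -1.0]]
ft_force: [0.7, -0.0, -9.8]
grip_width: 22.6
```

The force peaked at about 14 N and is now −10 N, so the balls have pulled the cap in. Keep going down.

```bash
for i in 1 2; do python3 -m creep '[[[0,0,0],[0,0,0.001],0.015],[[0,0,0],[0,0,0.001],0.015],[[0,0,0],[0,0,0.001],0.015],[[0,0,0],[0,0,0],0.015]]'|grep -v rot;done; python3 -m creep '[[[0,0,0],[0,0,0.001],0.015],[[0,0,0],[0,0,0.001],0.015],[[0,0,0],[0,0,0],0.015]]'
```

```text
t: 11.2
eef_pos: [591.7, 155.0, 94.3]
ft_force: [-1.4, -2.4, -4.3]
grip_width: 22.3
t: 11.6
eef_pos: [592.4, 155.4, 92.2]
ft_force: [-2.1, -2.3, 6.2]
grip_width: 22.1
t: 11.9
eef_pos: [592.5, 155.4, 90.7]
ee_rot: [[0.363, 0.932, 0.003], [0.932, -0.363, 0.0], [0.001, 0.002, -1.0]]
ft_force: [-3.8, -2.9, 8.2]
grip_width: 22.4
```

```bash
python3 look.py side 230 170 100 f1
```

```text
11.9 [592.50682873 155.40597141  90.70211579] [-3.83427465 -2.87946114  8.22593685] 22.39246917557597
```

View pics/f1.png

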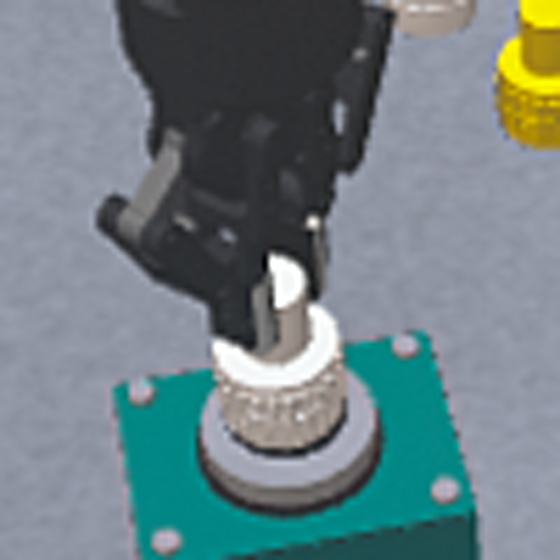

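The cap is clicked on, upright and centred, and the ring is starting to compress. Press on to the hard stop, watching the force.

```bash
for i in 1 2 3; do python3 -m creep '[[[0,0,0],[0,0,0.001],0.015],[[0,0,0],[0,0,0],0.015],[[0,0,0],[0,0,0],0.015]]'|grep -v rot;done
```

```text
t: 12.25
eef_pos: [592.5, 155.4, 90.0]
ft_force: [-3.9, -3.3, 10.6]
grip_width: 22.6
t: 12.55
eef_pos: [592.7, 155.3, 89.8]
ft_force: [-6.4, -3.5, 15.9]
grip_width: 22.6
t: 12.85
eef_pos: [592.8, 155.3, 89.6]
ft_force: [-7.5, -4.4, 22.7]
grip_width: 22.6
```

At 89.7 the travel stops and the force climbs steeply. That puts the mouth at about 82 mm, 7 mm over the shoulder: the hard stop. I'll ease the side load by a fraction of a millimetre, add a little push, and check that it holds.

```bash
python3 -m creep '[[[0,0,0],[-0.0005,-0.0005,0.0005],0.015],[[0,0,0],[0,0,0],0.015],[[0,0,0],[0,0,0],0.015],[[0,0,0],[0,0,0],0.015],[[0,0,0],[0,0,0],0.015],[[0,0,0],[0,0,0],0.015],[[0,0,0],[0,0,0],0.015],[[0,0,0],[0,0,0],0.015],[[0,0,0],[0,0,0],0.015],[[0,0,0],[0,0,0],0.015]]';python3 look.py side 230 170 100 f2; python3 look.py top 240 100 200 f2t
```

```text
t: 13.85
eef_pos: [592.8, 155.2, 89.6]
ee_rot: [[0.363, 0.932, 0.006], [0.932, -0.363, 0.001], [0.003, 0.005, -1.0]]
ft_force: [-5.6, -3.0, 24.0]
grip_width: 22.3
13.85 [592.77677042 155.22692045  89.55093732] [-5.59543824 -3.02302093 24.04751288] 22.34886998966585
13.9 [592.77410457 155.24932759  89.55353772] [-6.74838555 -4.00722225 24.72362906] 22.573922109088482
```

View pics/f2.png

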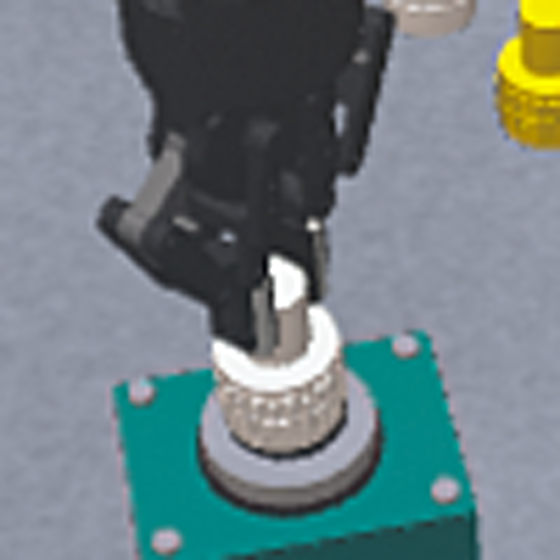

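View pics/f2_full.png

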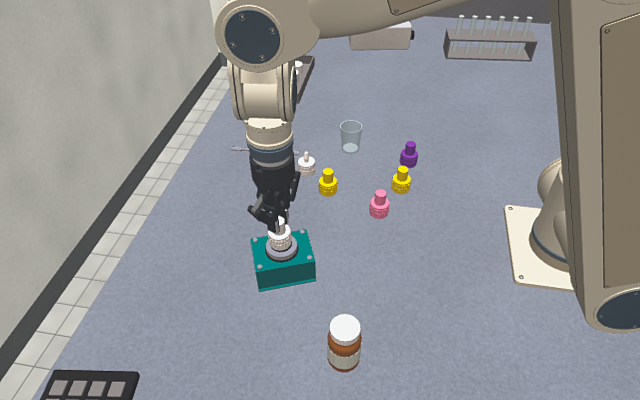

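```bash
python3 - <<'E'
from h import *
th=np.linspace(0,2*np.pi,400)
for m in(82,84,87):
    f=lambda z:np.array([proj('side',[592.8+22*np.cos(t),156+22*np.sin(t),z]) for t in th])
    P=f(m);Q=f(m+34);print(m,'bottom v',P[:,1].max().round(2),'top-face front v',Q[:,1].max().round(2),'u',Q[:,0].min().round(1),Q[:,0].max().round(1))
for n in('f1','f2'):
    im=cv2.imread(f'pics/{n}_full.png');g=cv2.cvtColor(im,cv2.COLOR_BGR2GRAY)
    c=np.array([cv2.resize(g[225:260,u:u+1],(1,35*8),interpolation=cv2.INTER_CUBIC)[:,0] for u in(278,279,280,281)]).mean(0)
    print(n,[(225+i/8) .__round__(1) for i in range(1,280) if (c[i-1]>=215)!=(c[i]>=215) or (c[i-1]>=110)!=(c[i]>=110)])
E
```

```text
82 bottom v 250.63 top-face front v 239.1 u 268.2 290.7
84 bottom v 249.97 top-face front v 238.4 u 268.1 290.7
87 bottom v 248.97 top-face front v 237.35 u 268.0 290.6
f1 [225.6, 235.4, 238.9, 249.9, 251.8, 257.4]
f2 [235.6, 239.5, 250.5, 252.2, 257.4]
```

The picture agrees: the skirt's bottom edge is at row 250.5 (250.6 expected at the hard stop, 249.0 with the ring up). The top-face edge is at 239.5 (239.1 expected). Handing in.

```bash
python3 -c "
from plant import bot
print(bot.hand_in());o=bot.get_obs();print(o['t'],o['eef_pos'],o['ft_force'])"
```

```text
the job is handed in; nothing more can be done
None
the job is handed in; nothing more can be done
```

I picked the white thick-grip cap, set it on the spigot and pressed it until it clicked. I then pushed it on to the ring's hard stop and handed in at about 13.9 s, still gripping and pressing with about 24 N. No verdict was reported.

**Passed checks:**
- **Click:** the push peaked at about 14 N, then reversed to −10 N as the balls pulled the cap in.
- **Hard stop:** motion stopped at a mouth height of about 82 mm, 7 mm over the shoulder. The force climbed from about 11 to 24 N over the last 2.5 mm commanded.
- **Picture:** the skirt's bottom edge was at row 250.5, where 250.6 is expected with the ring fully down. The cap looks upright and centred.
- **Bystanders:** the hose cap, beaker and jar stand where they were in the last side picture. The arm covers part of the spatula, but I never went near it.

**Disagreements:**
- **Tool height:** the state's tool height read about 33 mm lower than the fingertips appeared in the pictures. I followed the pictures for the grasp, and closing on the grip confirmed them. After that I used height changes from the grasp.
- **Camera offset:** the two cameras differed by about (1.5, 3) mm in absolute position but agreed on the cap-to-spigot distance within 0.4 mm.
- **Grip width:** it read 22–24 mm on the 26 mm grip.
- **Side force:** about 8 N of side force remained at the end.

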